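Fit the air lance to the tin blow-out stand

TASK

Take the brass-headed air lance out of the rack and push it straight down into the blue-collared push-in fitting of the tin blow-out stand, past the seal until it bottoms, and press it firmly home against the stop without ramming it. With the lance left standing in the fitting, then open the air valve fully by swinging its red lever into line with the pipe. Leave the other lances, the tins, the carton and the spanner where they are.

Things in the scene. Friction and masses are not known exactly. Their poses are not given: they have to be found in the camera images.
- lance: the air lance to fit: steel tube, 12 mm outside, square-cut lower end; on top a solid brass head, 18 x 18 mm square, with a small cone; 133 mm long, 0.1 to 0.17 kg. Origin: centre of the tube's lower end; z up along the tube. The head spans 90 to 124 mm above the origin, its flats face x and y: grip it there. It stands upright in one of the rack's holes, its end 7 mm above the table.
- fitting: push-in fitting, mouth up: brass hexagon, steel sleeve, blue collar 25 mm across. Origin: centre of the mouth on the collar's top, 86 mm above the table; z up. Bore 13 mm, mouth 13.8 mm. Below the mouth the tube meets the collet at 4 mm (about 5 N), the seal at 10 to 15 mm (a hump of 8 to 22 N: not the end), then slides with 3 to 12 N of drag (less at rest) to the solid stop, 18 to 29 mm deep.
- check_valve (a joint): stem inside the fitting, pushed down by the tube's end over its last 4 mm (under 1 N), in m: 0 = shut, 0.004 = tube's end just on the stop, to 0.005 under load. The stop's depth differs each time, unseen: feel for it; it gives 0.5 mm per 10 N. Seat the tube with 9 to 20 N on the stop (hold a total push of 12 to 17 N half a second); over 20 N on collar or stop is ramming.
- stand: the tin blow-out stand, fixed: grey base plate 150 x 290 x 12 mm, origin at the centre of its underside. The fitting sits at its y = -75 mm on an aluminium block (56 x 56 mm, top at 52 mm); a pipe runs from there along +y to the valve at y = +58 mm. Enter the fitting slowly (15 mm/s or less); take the load off before letting go, or the opening fingers may drag the tube up. The collet holds it.
- valve (a joint): quarter-turn air valve, in rad: 0 = shut, lever crosswise to the pipe; 1.571 = fully open at its end stop, lever in line with the pipe and pointing away from the fitting. It starts between 0 and 0.2, opens clockwise seen from above, takes about 0.2 N m and stays where it is left.
- lever_grip (a point): point in the middle of the lever's red sleeve, 62 mm from the valve's axis, 64 mm above the table. The sleeve is 16 mm wide, 16 mm tall (56 to 72 mm above the table) and reaches from 28 to 82 mm from the axis.
- valve_axis (a point): point on the valve's vertical turning axis, at the lever's height (64 mm). Below the lever, the brass valve body reaches up to 47 mm above the table and the pipe to 42 mm.
- rack: fixed wooden rack, 60 x 210 x 45 mm, with three upright holes of 14 mm, 38 mm deep, in a row along its y at -70, 0 and +70 mm. Origin: centre of its underside.
- lance_fan: another lance of the same size with a black plastic head, in the rack. Leave it. Origin: centre of the tube's lower end.
- lance_blue: another lance of the same size with a blue plastic head, in the rack. Leave it. Origin: centre of the tube's lower end.
- tin_a: closed dark-blue tin, 77 mm across, 85 mm tall. Origin: centre of its underside. Leave it.
- tin_b: closed dark-red tin, 77 mm across, 85 mm tall. Origin: centre of its underside. Leave it.
- tin_c: closed dark-blue tin, 77 mm across, 85 mm tall. Origin: centre of its underside. Leave it.
- gift: empty flowered gift carton, 90 x 90 mm, 70 mm tall with a back panel of 145 mm. Origin: centre of its underside. Leave it.
- spanner: flat steel spanner, 180 mm long along its x, 8 mm thick. Origin: centre of its underside. Leave it.

How it is judged:
On the way, in this order (a step that is already met when the one before it is completed fails the run):
1. the lance is pressed firmly home on the stop of the fitting, upright, with the air valve still shut (contact force between lance and fitting above 9 N and value of joint check_valve above 0.0025 m and horizontal distance between lance and fitting below 0.003 m and angle between lance's own z axis and vertical below 0.06 rad and value of joint valve below 0.4 rad), for 0.3 s.
2. the air valve is fully open (value of joint valve above 1.42 rad), for 0.2 s.
At the end, for the whole second after the job is handed in: The lance stands released and at rest in the fitting, its end within 1.5 mm of the stop (check valve open by more than 2.5 mm), within 3 mm of the bore's axis and 3.4 degrees of upright, and the air valve is open (over 1.42 rad); nothing else has been moved (value of joint check_valve above 0.0025 m and horizontal distance between lance and fitting below 0.003 m and angle between lance's own z axis and vertical below 0.06 rad and linear speed of lance below 0.02 m/s and value of joint valve above 1.42 rad); the robot touches nothing.
It fails at once if the lance is rammed: it presses on the fitting's collar or stop with more than 20 N (contact force between lance and fitting above 20 N).
It fails at once if another lance, a tin, the carton or the spanner is moved by more than 30 mm (distance of any of lance_fan, lance_blue, tin_a, tin_b, tin_c, gift, spanner from where it was at the start of the episode above 0.03 m).
It also fails if it takes over 64 s, if anything falls off the work surface, if the arm or the gripper's body presses on something with over 40 N, if the wrist force passes 120 N, or if a joint passes its speed limit or range.

ROBOT

A 6-joint arm with a two-finger parallel gripper is mounted at the origin on the work surface. World frame = base frame: x ahead of the robot, y to its left, z up, the work surface at z = 0. Lengths are in m, angles in rad, forces in N, time in s.
With the tool pointing down it reaches from about 0.3 to 0.775 m from the base axis. Payload 14.6 kg.
Tool frame: the origin (TCP) lies at the centre of the arm's flange, where the gripper is bolted on; the fingertips stand 199 mm ahead of it and the grasp point (between the pads) lies 180 mm ahead of it; z points along the fingers, y is the line along which they close (so a half turn about z gives the same grasp; the last joint's range is limited). The gripper opens to 94 mm and grips with 3 to 60 N. Pads are 16 mm wide; open, the fingers measure 119 mm over their backs; the gripper's body (75 mm by 177 mm) begins 78 mm behind the grasp point.
Start: joints at [1.251, 0.3, 1.521, -0, 1.321, -0.067], TCP at [0.138, 0.533, 0.405] pointing down, gripper open.
Joint ranges: [-3.03, 3.03], [-0.79, 2.21], [0.23, 2.52], [-1.04, 4.18], [0, 3.07], [-2.55, 2.55]. Speed limits (rad/s): [2.22, 2.22, 2.57, 3.14, 3.14, 3.14].

INTERFACE

Orientations are given as [roll, pitch, yaw] about the fixed x, y, z axes, in that order (R = Rz(yaw) Ry(pitch) Rx(roll)).
In Python, from station import ctrl gives the robot as it stands. The module is installed in compiled form; this text tells all that it offers.
- The arm moves only by the tool servo_tool, never from a script. Its argument "motion" is a list of rows, each a list of 5 numbers: the closure, from 0 (fully open) to 1 (shut), then the shift along the world's x, y, z in cm, then the turn about the world's z in degrees. A call has 1 to 20 rows; each row is the pose to reach, as a shift and turn from the pose commanded when the call began; what a row does not reach only later rows make up. A row lasts 1/8 s, in which the tool goes at most 62.5 mm and 10.7 degrees, less where a joint would pass 70% of its speed; a pose out of reach is approached as far as the arm can. A call with a gripper value outside its range is refused whole. The fingers move at their own pace and stop on an object; "squeeze" is the grip in N (left out, the last holds). Time passes only in rows, so rows that repeat a pose let the fingers close. It gives the time, the measured TCP pose, the force, the opening and the grip force at its end, in the units of the state.
- ctrl.get_obs(): the state, without advancing time (a new reading comes with each control period).
- ctrl.camera(name): name is "scene" or "top" or "wrist"; returns a dict with "image" (400x640x3 uint8, red, green, blue), "fx", "fy", "cx", "cy" (pixels), "camera_from_world" (4x4, takes a point from world to camera coordinates); the wrist camera has in their place "hand_eye" (4x4, takes a point from camera to tool coordinates, whose origin is the TCP and whose axes are the flange's). Camera axes: x right, y up, looking along -z (the intrinsics and any distortion apply to the point x, -y, -z); pixel columns grow to the right and rows downward; lengths in m; the calibration is good to about 2 mm. A picture is of the moment at which its call begins: read the wrist's pose just before it. There is no depth.
- ctrl.hand_in(): hands the job in; it is judged then, once.
The state is a dict: "time_s": time; "qpos": joint angles; "joint_vel": joint speeds; "tau": joint torques, N m; "ee_pos": TCP position; "eef_rot": TCP orientation; "force": force on the tool from outside, world axes, zero at the start; "moment": the same for the moment, N m; "grip_width": finger opening in m; "grip_force": force on a finger pad.
Only numpy, scipy, OpenCV 4.12 (cv2) and the standard library are available. Lean on these libraries where they do the work, as an engineer would, in place of code of your own. Each camera call takes 0.05 s, during which the arm holds its last target. There are 200 camera calls.

## Working session

There is one attempt and no reset: what is moved stays moved. The work goes in short steps, Python scripts to look and compute and a tool call to move; the robot and the scene stay as the last step left them, time stands still between calls to the robot, and variables do not carry over. Pictures are saved under pics/ and viewed, at most 10 in all, crops included, and the job is handed in when it is done.

Besides the shell and the picture viewer there is one more tool, called after "Request:" as a command line: name --pt "numbers of a row" for each row, then --argument value for the rest. servo_tool: Moves the arm, as the interface text tells. Its arguments: {"type":"object","properties":{"motion":{"type":"array","items":{"type":"array","items":{"type":"number"}}},"squeeze":{"type":"number"}},"required":["motion"]}

```bash
mkdir -p pics; cat > h.py <<'E'
import numpy as np, cv2
from scipy.spatial.transform import Rotation as R
from station import ctrl
def cam(n):
    o=ctrl.get_obs(); d=ctrl.camera(n)
    if n=='wrist':
        T=np.eye(4); T[:3,:3]=R.from_euler('xyz',o['eef_rot']).as_matrix(); T[:3,3]=o['ee_pos']
        d['W']=T@np.array(d['hand_eye'])
    else: d['W']=np.linalg.inv(np.array(d['camera_from_world']))
    return d
def ray(d,u,v,z):
    r=d['W'][:3,:3]@np.array([(u-d['cx'])/d['fx'],-(v-d['cy'])/d['fy'],-1]); c=d['W'][:3,3]
    return c+r*(z-c[2])/r[2]
def save(d,n,s=1.25): cv2.imwrite('pics/'+n,cv2.resize(d['image'][...,::-1],None,fx=s,fy=s))
E
python3 - <<'E'
from h import *
import pickle
for n in('top','scene'):
    d=cam(n); save(d,n+'1.png'); pickle.dump(d,open(n+'.pkl','wb')); print(n,[k for k in d],d['fx'],d['W'][:3,3])
print(ctrl.get_obs())
E
```

```text
top ['image', 'fx', 'fy', 'cx', 'cy', 'camera_from_world', 'W'] 457.954467710692 [0.33438645 0.00692577 1.3845812 ]
scene ['image', 'fx', 'fy', 'cx', 'cy', 'camera_from_world', 'W'] 412.18045539363914 [1.43322644 0.32085676 0.66749886]
{'time_s': 0.1, 'qpos': array([ 1.25140204e+00,  3.00423292e-01,  1.52149998e+00, -4.64495162e-05,
        1.32072422e+00, -6.65621674e-02]), 'joint_vel': array([-0.00055067, -0.00022192, -0.00264758,  0.00112226,  0.00024674,
        0.00056947]), 'tau': array([ 1.03213697e-03, -5.32659960e+01, -3.53285587e+01,  7.08943186e-02,
        2.35424400e-02, -5.58960767e-05]), 'ee_pos': array([0.1375587 , 0.53249383, 0.40414676]), 'eef_rot': array([-3.14053716e+00, -2.52674085e-05,  2.88877204e+00]), 'force': array([ 0.21590748, -0.21690881, -0.20775571]), 'moment': array([ 1.11733396e-02, -4.28624421e-02,  8.69191579e-05]), 'grip_force': 0.0, 'grip_width': 0.09387187399878949}
```

View pics/top1.png

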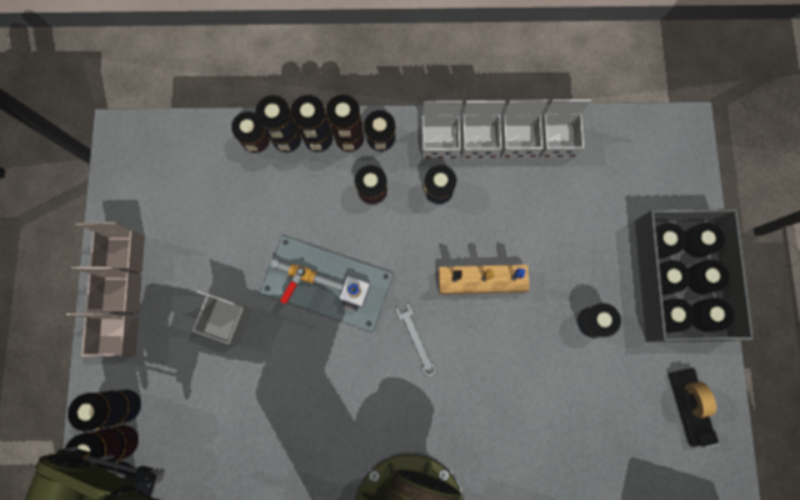

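View pics/scene1.png

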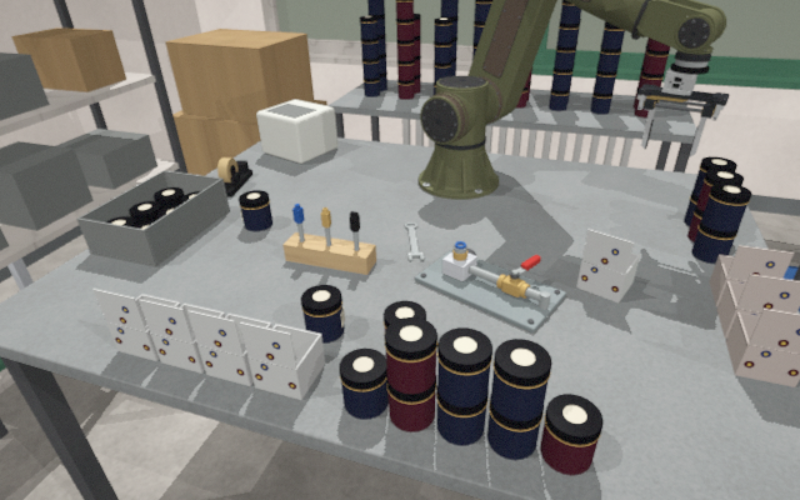

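The top view shows the brass lance in the rack's middle hole at about (488,273), the blue collar at about (354,289) and the red lever from (299,275) to (287,300). The black and blue heads stand on either side of the brass one. Next I'll measure these with masks.

```bash
python3 - <<'E'
from h import *
import pickle
d=pickle.load(open('top.pkl','rb')); s=pickle.load(open('scene.pkl','rb'))
def blobs(d,lo,hi,box,z,name):
    hsv=cv2.cvtColor(d['image'],cv2.COLOR_RGB2HSV); m=cv2.inRange(hsv,lo,hi)
    x0,y0,x1,y1=[int(b/1.25) for b in box]; k=np.zeros_like(m); k[y0:y1,x0:x1]=m[y0:y1,x0:x1]
    n,l,st,c=cv2.connectedComponentsWithStats(k)
    for i in range(1,n):
        if st[i,4]>12:
            p=np.argwhere(l==i)[:,::-1].astype(np.float32); r=cv2.minAreaRect(p)
            print(name,st[i,4],c[i].round(1),ray(d,*c[i],z).round(4),'rect',[np.round(x,1) for x in r], [ray(d,*q,z)[:2].round(3) for q in cv2.boxPoints(r)])
blobs(d,(100,100,40),(130,255,255),(335,270,375,310),.086,'collar')
blobs(d,(100,100,40),(130,255,255),(500,255,540,290),.12,'blue')
blobs(d,(0,150,80),(8,255,255),(270,260,320,320),.064,'lever')
blobs(d,(10,80,120),(25,255,255),(420,240,550,310),.045,'rack')
blobs(d,(90,20,60),(110,110,200),(250,220,410,340),.012,'stand')
blobs(s,(100,100,40),(130,255,255),(440,235,480,260),.08,'s collar')
blobs(s,(0,150,80),(8,255,255),(510,250,550,290),.064,'s lever')
blobs(s,(10,80,80),(25,255,255),(315,200,335,236),.114,'s brass head')
a=d['image'][170:275,200:440]; b=s['image'][150:260,220:460]
cv2.imwrite('pics/c1.png',np.vstack([cv2.resize(q[...,::-1],(640,290),interpolation=cv2.INTER_CUBIC) for q in(a,b)]))
E
```

```text
collar 44 [282.4 230.7] [0.4977 0.1222 0.086 ] rect [array([282.5, 230.5]), array([7., 7.]), np.float64(90.0)] [array([0.509, 0.132]), array([0.508, 0.112]), array([0.488, 0.112]), array([0.488, 0.132])]
blue 37 [415.4 218.6] [ 0.5227 -0.2519  0.12  ] rect [array([415.5, 218.5]), array([7., 5.]), np.float64(0.0)] [array([ 0.516, -0.242]), array([ 0.53 , -0.243]), array([ 0.53 , -0.262]), array([ 0.516, -0.262])]
lever 99 [230.3 233.7] [0.4938 0.275  0.064 ] rect [array([230.2, 233.8]), array([ 5.3, 18.4]), np.float64(29.7)] [array([0.475, 0.295]), array([0.521, 0.269]), array([0.513, 0.256]), array([0.467, 0.281])]
rack 1372 [385.9 223.1] [ 0.5213 -0.1793  0.045 ] rect [array([386.9, 222.6]), array([21.7, 71.9]), np.float64(88.5)] [array([ 0.554, -0.076]), array([ 0.557, -0.29 ]), array([ 0.492, -0.288]), array([ 0.489, -0.076])]
stand 2950 [267.7 225.9] [0.5224 0.1732 0.012 ] rect [array([261.6, 226.3]), array([94.4, 49.4]), np.float64(19.1)] [array([0.5 , 0.35]), array([0.643, 0.305]), array([0.543, 0.032]), array([0.404, 0.082])]
stand 363 [219.8 226.1] [0.5235 0.3177 0.012 ] rect [array([220.8, 226.5]), array([19.1, 23. ]), np.float64(22.6)] [array([0.502, 0.354]), array([0.566, 0.329]), array([0.543, 0.275]), array([0.479, 0.3  ])]
s collar 37 [368.  195.6] [0.4945 0.1211 0.08  ] rect [array([368. , 195.5]), array([5., 8.]), np.float64(90.0)] [array([0.484, 0.107]), array([0.478, 0.128]), array([0.503, 0.134]), array([0.51 , 0.114])]
s lever 94 [424.4 209.5] [0.4939 0.2732 0.064 ] rect [array([424.6, 209.4]), array([ 6.4, 15.5]), np.float64(56.3)] [array([0.507, 0.254]), array([0.455, 0.281]), array([0.479, 0.293]), array([0.529, 0.266])]
s brass head 96 [260.3 173.9] [ 0.5233 -0.1843  0.114 ] rect [array([260.2, 173.6]), array([15.4,  6.8]), np.float64(81.9)] [array([ 0.486, -0.217]), array([ 0.475, -0.201]), array([ 0.556, -0.155]), array([ 0.566, -0.171])]
```

View pics/c1.png

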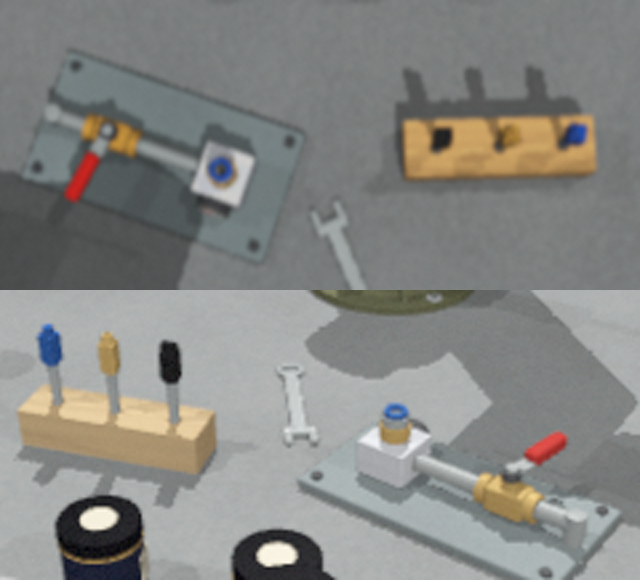

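The crop confirms the layout: brass lance in the middle hole, and the lever pointing towards the robot. I'll move above the lance with the finger line along x, clear of its neighbours.

Request:
servo_tool --pt "0 2 -4 0 -4" --pt "0 4 -8 0 -8" --pt "0 7 -13 0 -13" --pt "0 9.5 -18 0 -18" --pt "0 12.5 -23 0 -23" --pt "0 15 -28 0 -28" --pt "0 18 -33 0 -34" --pt "0 20.5 -38 0 -40" --pt "0 23.5 -43 0 -45" --pt "0 26 -48 0 -50" --pt "0 29 -53 0 -55" --pt "0 31.5 -58 0 -60" --pt "0 34 -63 0 -65" --pt "0 36 -67 0 -70" --pt "0 37.5 -70 0 -74" --pt "0 38.4 -71.5 0 -75" --pt "0 38.4 -71.5 0 -75" --pt "0 38.4 -71.5 0 -75" --pt "0 38.4 -71.5 0 -75"

```text
time_s: 2.48
ee_pos: [0.5214, -0.1818, 0.4048]
eef_rot: [3.141, -0.0, 1.581]
force: [-0.1, 0.7, -0.9]
grip_width: 0.0938
grip_force: 0.0
```

```bash
python3 - <<'E'
from h import *
import pickle
d=cam('wrist'); save(d,'w1.png'); pickle.dump(d,open('w1.pkl','wb')); print(d['W'].round(3),d['fx'],ctrl.get_obs()['eef_rot'],ctrl.get_obs()['ee_pos'])
E
```

```text
[[ 1.    -0.01  -0.003  0.52 ]
 [ 0.011  0.966  0.257 -0.108]
 [ 0.001 -0.257  0.967  0.386]
 [ 0.     0.     0.     1.   ]] 280.20380849458434 [3.14130318e+00 7.61575366e-05 1.58069277e+00] [ 0.52139239 -0.18185581  0.40489002]
```

View pics/w1.png

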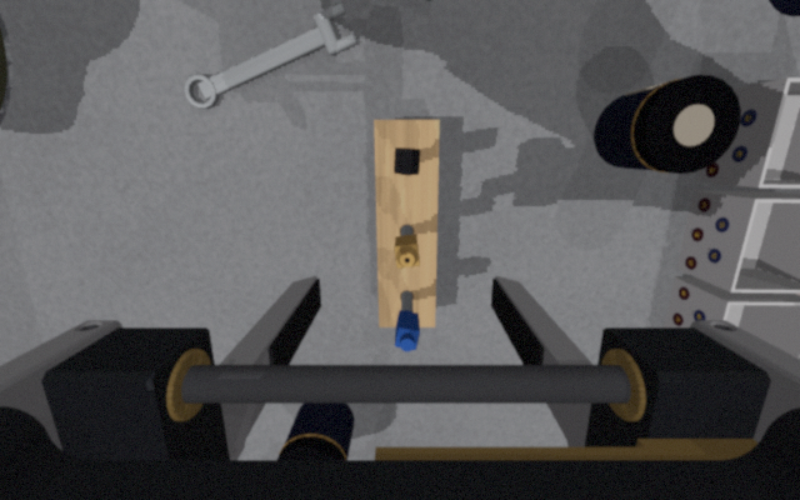

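The wrist view shows the brass cone tip at about (407,260) and the rack nearly square to the gripper. The black head is at (407,161) and the blue one at (407,330).

```bash
python3 - <<'E'
from h import *
import pickle
d=pickle.load(open('w1.pkl','rb'))
for n,u,v,z in[('tip',407,260,.140),('rackTL',376,120,.045),('TR',440,120,.045),('BL',379,327,.045),('BR',435,327,.045)]: print(n,ray(d,u/1.25,v/1.25,z).round(4))
im=d['image'][170:230,290:360]; cv2.imwrite('pics/w1c.png',cv2.resize(im[...,::-1],None,fx=8,fy=8,interpolation=cv2.INTER_CUBIC))
E
```

```text
tip [ 0.5225 -0.1855  0.14  ]
rackTL [ 0.4931 -0.0806  0.045 ]
TR [ 0.5521 -0.08    0.045 ]
BL [ 0.494 -0.291  0.045]
BR [ 0.5543 -0.2904  0.045 ]
```

View pics/w1c.png

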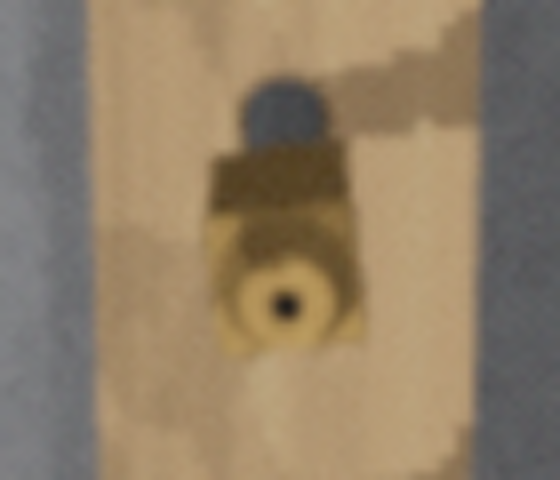

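Request:
servo_tool --pt "0 0.1 -0.4 -2 2" --pt "0 0.1 -0.4 -4 4" --pt "0 0.1 -0.4 -6 4" --pt "0 0.1 -0.4 -8 4" --pt "0 0.1 -0.4 -10 4" --pt "0 0.1 -0.4 -11.1 4" --pt "0 0.1 -0.4 -11.1 4" --pt "0 0.1 -0.4 -11.1 4" --pt "1 0.1 -0.4 -11.1 4" --pt "1 0.1 -0.4 -11.1 4" --pt "1 0.1 -0.4 -11.1 4" --pt "1 0.1 -0.4 -11.1 4" --pt "1 0.1 -0.4 -11.1 4" --pt "1 0.1 -0.4 -11.1 4" --pt "1 0.1 -0.4 -11.1 4" --pt "1 0.1 -0.4 -11.1 4" --squeeze 60

```text
time_s: 4.53
ee_pos: [0.5226, -0.1865, 0.2936]
eef_rot: [-3.142, -0.0, 1.65]
force: [-0.2, 0.3, -0.7]
grip_width: 0.0176
grip_force: 54.9
```

Request:
servo_tool --pt "1 0 0 1 0" --pt "1 0 0 2.5 0" --pt "1 0 0 5 0" --pt "1 0 0 8 0" --pt "1 0 0 11 0" --pt "1 0 0 14 0" --pt "1 0 0 15.5 0" --pt "1 0 2 15.5 0" --pt "1 0 5 15.5 0" --pt "1 0 9 15.5 0" --pt "1 -1 13 15.5 0" --pt "1 -1.5 17 15.5 0" --pt "1 -2 21 15.5 0" --pt "1 -2.5 25 15.5 0" --pt "1 -2.6 28 15.5 0" --pt "1 -2.6 30 15.5 0" --pt "1 -2.6 30.9 15.5 0" --pt "1 -2.6 30.9 15.5 0" --pt "1 -2.6 30.9 15.5 0" --pt "1 -2.6 30.9 15.5 0"

```text
time_s: 7.02
ee_pos: [0.4966, 0.122, 0.4486]
eef_rot: [-3.142, 0.0, 1.649]
force: [-0.4, -0.8, -0.8]
grip_width: 0.0177
grip_force: 59.7
```

```bash
python3 - <<'E'
from h import *
import pickle
d=cam('wrist'); save(d,'w2.png'); pickle.dump(d,open('w2.pkl','wb')); 
for n in('top','scene'): pickle.dump(cam(n),open(n+'2.pkl','wb'))
o=ctrl.get_obs();print(o['eef_rot'],o['ee_pos'],o['force'],o['grip_width'])
E
```

```text
[ 3.14155766e+00 -2.12564657e-05  1.64899538e+00] [0.4966125  0.1221626  0.44865274] [ 0.11716991  0.13558684 -1.40145577] 0.01738974379940831
```

View pics/w2.png

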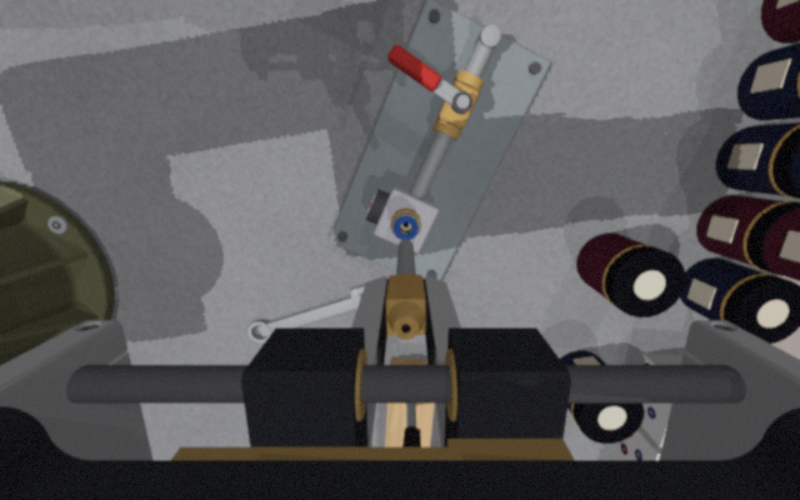

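The wrist view has the blue collar at (405,227), just beyond the tube end at about (405,240), and the held cone tip at (405,327). The lever points to the upper left, with its axis at (462,101).

```bash
python3 - <<'E'
from h import *
import pickle
d=pickle.load(open('w2.pkl','rb'))
print('tip',ray(d,405/1.25,327/1.25,.2955),'tubeend',ray(d,405/1.25,240/1.25,.162))
hsv=cv2.cvtColor(d['image'],cv2.COLOR_RGB2HSV)
m=cv2.inRange(hsv,(100,120,40),(130,255,255)); k=m*0; k[160:200,300:350]=m[160:200,300:350]
p=np.argwhere(k)[:,::-1].astype(np.float32); print(len(p),p.min(0),p.max(0)); e=cv2.fitEllipse(cv2.convexHull(p)); print(e,ray(d,*e[0],.086))
print('axis', ray(d,462/1.25,101/1.25,.066))
m=cv2.inRange(hsv,(0,150,60),(8,255,255)); k=m*0; k[20:90,290:360]=m[20:90,290:360]
p=np.argwhere(k)[:,::-1].astype(np.float32); r=cv2.minAreaRect(p); print('lever',r[0],ray(d,*r[0],.066),[ray(d,*q,.066)[:2].round(3) for q in cv2.boxPoints(r)])
im=d['image'][160:225,290:360]; cv2.imwrite('pics/w2c.png',cv2.resize(im[...,::-1],None,fx=8,fy=8,interpolation=cv2.INTER_CUBIC))
for n in('top2','scene2'):
    q=pickle.load(open(n+'.pkl','rb')); print(n,[ (np.array([q['cx'],q['cy']])+np.array([1,-1])*q['fx']*(c[:2]/-c[2])).round(1) for c in [(np.linalg.inv(q['W'])@np.r_[x,1])[:3] for x in ([.497,.122,.086],[.497,.122,.162])]])
q=pickle.load(open('scene2.pkl','rb'))['image'][130:220,325:415]; cv2.imwrite('pics/s2c.png',cv2.resize(q[...,::-1],None,fx=6,fy=6,interpolation=cv2.INTER_CUBIC))
E
python3 -c "
import cv2,numpy as np
a=cv2.imread('pics/w2c.png');b=cv2.imread('pics/s2c.png');f=lambda i:cv2.resize(i,(400,int(i.shape[0]*400/i.shape[1])))
a,b=f(a),f(b);c=np.zeros((400,800,3),np.uint8);c[:a.shape[0],:400]=a[:400];c[:400,400:]=b[:400];cv2.imwrite('pics/m2.png',c)"
```

```text
tip [0.49609572 0.12343769 0.2955    ] tubeend [0.49558849 0.1278185  0.162     ]
192 [315. 173.] [333. 191.]
((324.2154235839844, 182.15576171875), (18.294361114501953, 18.5858097076416), 94.17520904541016) [0.49626652 0.12144314 0.086     ]
axis [0.54160263 0.24662903 0.066     ]
lever (330.93487548828125, 53.78041076660156) [0.49234747 0.27270714 0.066     ] [array([0.465, 0.279]), array([0.474, 0.292]), array([0.52 , 0.267]), array([0.511, 0.253])]
top2 [array([282.5, 231. ]), array([280. , 227.5])]
scene2 [array([368.2, 194.2]), array([369.4, 169.3])]
```

View pics/m2.png

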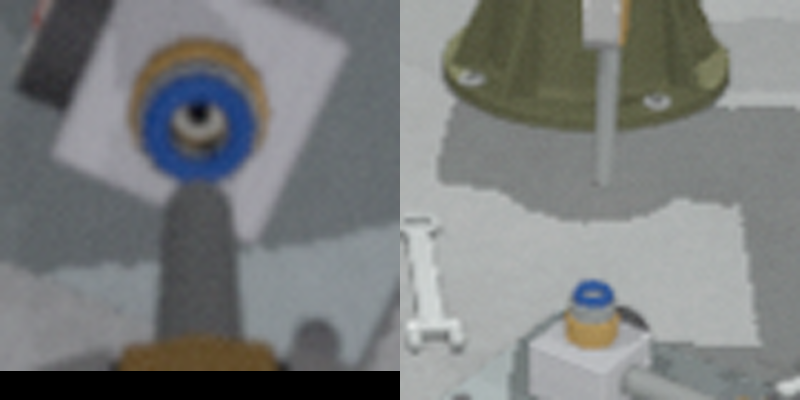

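Request:
servo_tool --pt "1 0 0 -1 0" --pt "1 0 0 -2 0" --pt "1 0.03 -0.03 -3 0" --pt "1 0.03 -0.05 -4 0" --pt "1 0.03 -0.05 -5 0" --pt "1 0.03 -0.05 -6 0" --pt "1 0.03 -0.05 -6.6 0" --pt "1 0.03 -0.05 -6.6 0" --pt "1 0.03 -0.05 -6.6 0"

```text
time_s: 8.3
ee_pos: [0.4969, 0.122, 0.383]
eef_rot: [3.141, -0.0, 1.65]
force: [0.6, 0.2, -0.5]
grip_width: 0.0179
grip_force: 59.7
```

```bash
python3 - <<'E'
from h import *
import pickle
w=cam('wrist'); s=cam('scene'); pickle.dump((w,s),open('p3.pkl','wb'))
o=ctrl.get_obs();print(o['ee_pos'],o['force'])
f=lambda d,v0,u0:cv2.resize(d['image'][v0:v0+50,u0:u0+50,::-1],(400,400),interpolation=cv2.INTER_CUBIC)
cv2.imwrite('pics/m3.png',np.hstack([f(w,165,300),f(s,160,344)]))
E
```

```text
[0.49688481 0.1220367  0.38299083] [-0.32493048 -0.10820738 -0.03278413]
```

View pics/m3.png

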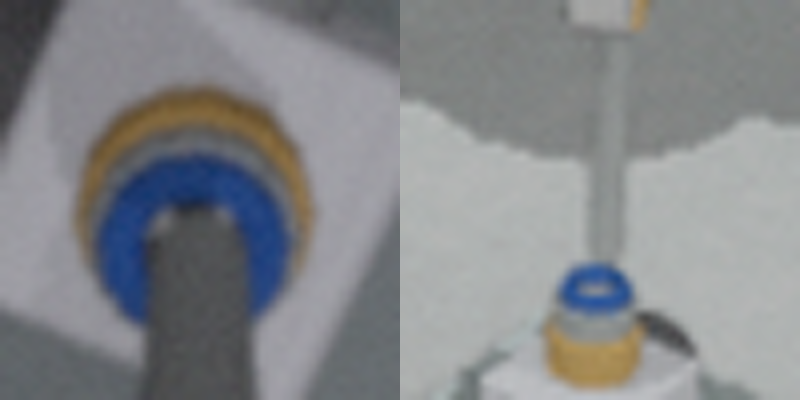

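The wrist crop (left) has the tube centred on the collar in x. In the scene crop (right) the tube axis sits about 9 px to the right of the collar centre, around 3 mm in +y. I'll compute that properly.

```bash
python3 - <<'E'
from h import *
import pickle
w,s=pickle.load(open('p3.pkl','rb'))
hsv=cv2.cvtColor(w['image'],cv2.COLOR_RGB2HSV); m=cv2.inRange(hsv,(100,120,40),(130,255,255)); k=m*0; k[165:215,300:350]=m[165:215,300:350]
p=np.argwhere(k)[:,::-1]; print('collar cols',p[:,0].min(),p[:,0].max(),'rows',p[:,1].min(),p[:,1].max())
# outer rim points above half -> circle via left/right extremes & top
pts=np.array([q for v in range(p[:,1].min(),200) for q in((p[p[:,1]==v,0].min()-.5,v),(p[p[:,1]==v,0].max()+.5,v))],np.float32)
e=cv2.fitEllipse(pts); print(e, 'collar',ray(w,*e[0],.086).round(4))
for v in(190,190.7): q=ray(w,324.2,v,.0965); print('end edge',v,q.round(4),'centre y',(q[1]-.006).round(4))
print(w['image'][184:202,324].tolist())
hs=cv2.cvtColor(s['image'],cv2.COLOR_RGB2HSV); m=cv2.inRange(hs,(100,120,40),(130,255,255)); k=m*0; k[190:205,360:380]=m[190:205,360:380]
p=np.argwhere(k)[:,::-1]; print('s collar',p.min(0),p.max(0),p.mean(0)); 
for u,z in((p[:,0].min()+p[:,0].max())/2,.086),(344+205.5/8-.5,.0965): print(ray(s,u,195 if z<.09 else 191,z))
g=s['image'].sum(2).astype(int)
for v in(180,184,188): print(v,g[v,364:377])
E
```

```text
collar cols 313 335 rows 185 204
((323.7029724121094, 195.22750854492188), (22.514387130737305, 22.901823043823242), 87.44267272949219) collar [0.4962 0.1219 0.086 ]
end edge 190 [0.4961 0.13   0.0965] centre y 0.124
end edge 190.7 [0.4962 0.1293 0.0965] centre y 0.1233
[[57, 68, 99], [38, 60, 106], [32, 62, 112], [31, 61, 115], [25, 58, 108], [23, 50, 97], [32, 43, 68], [60, 63, 67], [75, 77, 77], [78, 81, 82], [80, 81, 81], [82, 83, 86], [80, 81, 82], [78, 78, 80], [79, 82, 83], [82, 85, 84], [81, 84, 85], [77, 79, 83]]
s collar [364 193] [372 198] [368.24137931 195.72413793]
[0.50109986 0.12240923 0.086     ]
[0.49696651 0.12425656 0.0965    ]
180 [533 533 486 444 420 424 435 429 466 519 532 539 537]
184 [538 525 527 482 422 426 438 418 493 538 529 526 535]
188 [527 529 534 468 428 438 438 432 490 528 533 528 528]
```

Request:
servo_tool --pt "1 0 -0.1 0 0" --pt "1 0 -0.2 0 0" --pt "1 0 -0.2 -0.3 0" --pt "1 0 -0.2 -0.6 0" --pt "1 0 -0.2 -0.6 0" --pt "1 0 -0.2 -0.6 0"

```text
time_s: 9.15
ee_pos: [0.4969, 0.12, 0.3766]
eef_rot: [-3.142, 0.0, 1.65]
force: [-0.2, -0.4, -2.4]
grip_width: 0.0176
grip_force: 59.7
```

```bash
python3 - <<'E'
from h import *
import pickle
W=[cam('wrist') for i in range(3)]; S=[cam('scene') for i in range(3)]
w,s=W[0],S[0]
for L in(W,S): L[0]['image']=np.mean([x['image'] for x in L],0).astype(np.uint8)
pickle.dump((w,s),open('p4.pkl','wb'))
o=ctrl.get_obs();print(o['ee_pos'],o['force'])
f=lambda d,v0,u0:cv2.resize(d['image'][v0:v0+50,u0:u0+50,::-1],(400,400),interpolation=cv2.INTER_CUBIC)
cv2.imwrite('pics/m4.png',np.hstack([f(w,165,300),f(s,160,344)]))
print(w['image'][184:202,324].tolist())
g=s['image'].sum(2).astype(int)
for v in(180,184,188,191): print(v,g[v,362:377])
for v in(193,194,195,196,197,198): print(v,s['image'][v,362:376,0],)
E
```

```text
[0.49687548 0.12000437 0.37670697] [-0.68003048  0.28798542 -1.56222423]
[[41, 59, 102], [30, 58, 110], [33, 62, 115], [32, 59, 112], [26, 54, 104], [24, 43, 84], [30, 36, 55], [58, 59, 60], [76, 78, 78], [80, 81, 83], [79, 82, 82], [81, 82, 83], [80, 82, 83], [80, 82, 83], [78, 78, 82], [80, 83, 84], [79, 81, 82], [81, 81, 83]]
180 [533 530 533 530 457 396 413 429 431 444 505 529 534 535 537]
184 [531 531 533 528 501 439 424 439 431 461 513 531 530 526 529]
188 [529 532 533 529 478 425 430 438 425 492 526 529 532 528 526]
191 [523 524 525 527 479 431 434 440 435 494 525 532 529 528 528]
193 [173 173 166 128 116 137 144 145 134 148 169 174 173 173]
194 [173 170 134  71  66 112 130 130 100  72 142 169 173 174]
195 [171 151  96  39  68  85  99  85  55  42  88 155 174 175]
196 [169 132  68  46  89 119 131 110  74  50  57 146 172 174]
197 [163 129  75  43  47  49  47  47  48  46  69 135 166 175]
198 [161 142 114  85  80  65  63  66  66  85 110 137 153 156]
```

View pics/m4.png

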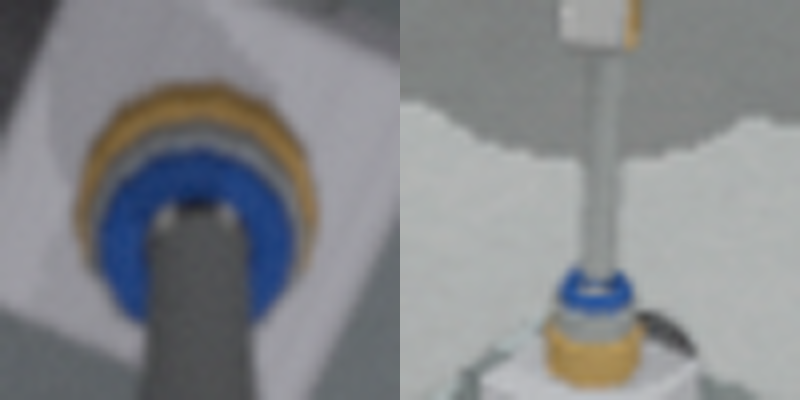

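The tube is now close to concentric: scene crop about +0.8 mm in y, wrist crop about -0.3 mm, and x centred. I'll ease down gently.

Request:
servo_tool --pt "1 0 -0.02 -0.1 0" --pt "1 0 -0.02 -0.2 0" --pt "1 0 -0.02 -0.3 0" --pt "1 0 -0.02 -0.4 0" --pt "1 0 -0.02 -0.45 0" --pt "1 0 -0.02 -0.5 0" --pt "1 0 -0.02 -0.5 0"

```text
time_s: 10.32
ee_pos: [0.4969, 0.1198, 0.3716]
eef_rot: [-3.142, -0.0, 1.65]
force: [-1.0, 0.6, -1.2]
grip_width: 0.0174
grip_force: 59.7
```

Request:
servo_tool --pt "1 0 0 -0.05 0" --pt "1 0 0 -0.1 0" --pt "1 0 0 -0.15 0" --pt "1 0 0 -0.2 0" --pt "1 0 0 -0.2 0"

```text
time_s: 10.95
ee_pos: [0.4969, 0.1198, 0.3696]
eef_rot: [-3.141, 0.0, 1.65]
force: [0.6, 0.2, -0.9]
grip_width: 0.0176
grip_force: 59.7
```

Request:
servo_tool --pt "1 0 0 -0.05 0" --pt "1 0 0 -0.1 0" --pt "1 0 0 -0.15 0" --pt "1 0 0 -0.2 0" --pt "1 0 0 -0.25 0" --pt "1 0 0 -0.3 0" --pt "1 0 0 -0.3 0"

```text
time_s: 11.82
ee_pos: [0.4968, 0.1198, 0.3666]
eef_rot: [-3.142, 0.0, 1.65]
force: [0.5, -0.7, -0.8]
grip_width: 0.0176
grip_force: 59.7
```

Request:
servo_tool --pt "1 0 0 -0.05 0" --pt "1 0 0 -0.1 0" --pt "1 0 0 -0.15 0" --pt "1 0 0 -0.2 0" --pt "1 0 0 -0.25 0" --pt "1 0 0 -0.25 0"

```text
time_s: 12.58
ee_pos: [0.4969, 0.1198, 0.3642]
eef_rot: [3.141, -0.0, 1.65]
force: [-0.4, -0.9, 1.3]
grip_width: 0.0176
grip_force: 59.7
```

Request:
servo_tool --pt "1 0 0 -0.05 0" --pt "1 0 0 -0.1 0" --pt "1 0 0 -0.15 0"

```text
time_s: 12.95
ee_pos: [0.4969, 0.1198, 0.3625]
eef_rot: [-3.141, 0.0, 1.65]
force: [-1.0, -0.9, 1.8]
grip_width: 0.0173
grip_force: 59.7
```

Request:
servo_tool --pt "1 0 0 -0.05 0" --pt "1 0 0 -0.1 0"

```text
time_s: 13.2
ee_pos: [0.4969, 0.1198, 0.3616]
eef_rot: [-3.141, 0.0, 1.65]
force: [-1.3, -1.3, 2.1]
grip_width: 0.0181
grip_force: 59.7
```

Request:
servo_tool --pt "1 0 0 -0.05 0" --pt "1 0 0 -0.1 0"

```text
time_s: 13.45
ee_pos: [0.4969, 0.1198, 0.3606]
eef_rot: [-3.142, 0.0, 1.65]
force: [-0.2, -2.4, 1.0]
grip_width: 0.0173
grip_force: 59.7
```

Request:
servo_tool --pt "1 0 0 -0.05 0" --pt "1 0 0 -0.1 0"

```text
time_s: 13.7
ee_pos: [0.4969, 0.1198, 0.3597]
eef_rot: [3.142, 0.0, 1.65]
force: [-0.9, -1.1, 2.2]
grip_width: 0.0174
grip_force: 59.7
```

Request:
servo_tool --pt "1 0 -0.02 -0.05 0" --pt "1 0 -0.02 -0.1 0"

```text
time_s: 13.95
ee_pos: [0.4969, 0.1196, 0.3588]
eef_rot: [3.141, -0.0, 1.65]
force: [-0.8, -2.2, 4.6]
grip_width: 0.0177
grip_force: 59.8
```

Request:
servo_tool --pt "1 0 0 -0.05 0" --pt "1 0 0 -0.1 0"

```text
time_s: 14.2
ee_pos: [0.4969, 0.1196, 0.3579]
eef_rot: [3.141, 0.0, 1.65]
force: [-1.9, -1.7, 5.2]
grip_width: 0.0176
grip_force: 59.8
```

Request:
servo_tool --pt "1 0 0 -0.05 0" --pt "1 0 0 -0.1 0"

```text
time_s: 14.45
ee_pos: [0.4969, 0.1196, 0.3569]
eef_rot: [3.141, -0.0, 1.65]
force: [-1.7, -0.9, 6.3]
grip_width: 0.0176
grip_force: 59.8
```

Request:
servo_tool --pt "1 0 0 -0.04 0" --pt "1 0 0 -0.08 0"

```text
time_s: 14.7
ee_pos: [0.4969, 0.1196, 0.3562]
eef_rot: [3.141, -0.0, 1.65]
force: [-1.7, -1.4, 5.5]
grip_width: 0.0174
grip_force: 59.8
```

Request:
servo_tool --pt "1 0 0 -0.03 0" --pt "1 0 0 -0.06 0"

```text
time_s: 14.95
ee_pos: [0.4969, 0.1196, 0.3555]
eef_rot: [3.141, -0.0, 1.65]
force: [-2.6, -1.2, 5.7]
grip_width: 0.0175
grip_force: 59.8
```

Request:
servo_tool --pt "1 0 0 -0.03 0" --pt "1 0 0 -0.06 0"

```text
time_s: 15.2
ee_pos: [0.4969, 0.1196, 0.3549]
eef_rot: [3.141, 0.0, 1.65]
force: [-1.7, -2.3, 5.0]
grip_width: 0.0175
grip_force: 59.8
```

Request:
servo_tool --pt "1 0 0 -0.03 0" --pt "1 0 0 -0.06 0"

```text
time_s: 15.45
ee_pos: [0.4969, 0.1196, 0.3543]
eef_rot: [3.141, -0.0, 1.65]
force: [-1.8, -2.0, 6.3]
grip_width: 0.018
grip_force: 59.8
```

Request:
servo_tool --pt "1 -0.02 -0.02 -0.03 0" --pt "1 -0.02 -0.02 -0.06 0"

```text
time_s: 15.7
ee_pos: [0.4967, 0.1195, 0.3538]
eef_rot: [3.141, -0.0, 1.65]
force: [-1.0, -0.6, 5.5]
grip_width: 0.0176
grip_force: 59.7
```

Request:
servo_tool --pt "1 0 0 -0.03 0" --pt "1 0 0 -0.06 0"

```text
time_s: 15.95
ee_pos: [0.4967, 0.1195, 0.3533]
eef_rot: [3.141, -0.0, 1.65]
force: [-1.7, -0.7, 6.8]
grip_width: 0.0176
grip_force: 59.7
```

Request:
servo_tool --pt "1 0 0 -0.03 0" --pt "1 0 0 -0.06 0"

```text
time_s: 16.2
ee_pos: [0.4967, 0.1195, 0.3526]
eef_rot: [3.141, -0.0, 1.65]
force: [-1.8, -0.5, 5.8]
grip_width: 0.0176
grip_force: 59.7
```

Request:
servo_tool --pt "1 0 0 -0.03 0" --pt "1 0 0 -0.05 0"

```text
time_s: 16.45
ee_pos: [0.4967, 0.1195, 0.3521]
eef_rot: [3.141, -0.0, 1.65]
force: [-1.7, -1.0, 6.3]
grip_width: 0.0178
grip_force: 59.7
```

Request:
servo_tool --pt "1 0 0 -0.03 0" --pt "1 0 0 -0.06 0"

```text
time_s: 16.7
ee_pos: [0.4967, 0.1195, 0.3515]
eef_rot: [3.141, -0.0, 1.65]
force: [-1.3, -0.7, 5.8]
grip_width: 0.0176
grip_force: 59.7
```

Request:
servo_tool --pt "1 0 0 -0.03 0" --pt "1 0 0 -0.06 0"

```text
time_s: 16.95
ee_pos: [0.4967, 0.1194, 0.351]
eef_rot: [3.141, -0.0, 1.65]
force: [-1.1, -1.6, 6.7]
grip_width: 0.0177
grip_force: 59.7
```

Request:
servo_tool --pt "1 0 0 -0.03 0" --pt "1 0 0 -0.06 0"

```text
time_s: 17.2
ee_pos: [0.4967, 0.1194, 0.3504]
eef_rot: [3.141, -0.0, 1.65]
force: [-1.4, -1.9, 6.3]
grip_width: 0.0174
grip_force: 59.7
```

Request:
servo_tool --pt "1 0 0 -0.03 0" --pt "1 0 0 -0.06 0"

```text
time_s: 17.45
ee_pos: [0.4967, 0.1195, 0.3497]
eef_rot: [3.141, -0.0, 1.65]
force: [-1.2, -1.5, 7.4]
grip_width: 0.0177
grip_force: 59.7
```

Request:
servo_tool --pt "1 0 0 -0.03 0" --pt "1 0 0 -0.06 0"

```text
time_s: 17.7
ee_pos: [0.4967, 0.1195, 0.3492]
eef_rot: [3.141, -0.0, 1.65]
force: [-1.3, -0.5, 5.6]
grip_width: 0.0177
grip_force: 59.7
```

Request:
servo_tool --pt "1 0 0 -0.03 0" --pt "1 0 0 -0.06 0"

```text
time_s: 17.95
ee_pos: [0.4967, 0.1195, 0.3486]
eef_rot: [3.141, -0.0, 1.65]
force: [-2.2, -1.8, 6.4]
grip_width: 0.0175
grip_force: 59.7
```

Request:
servo_tool --pt "1 0 0 -0.03 0" --pt "1 0 0 -0.06 0"

```text
time_s: 18.2
ee_pos: [0.4967, 0.1195, 0.3482]
eef_rot: [3.141, -0.0, 1.65]
force: [-2.5, -2.2, 9.1]
grip_width: 0.0173
grip_force: 59.8
```

Request:
servo_tool --pt "1 0 0 -0.03 0" --pt "1 0 0 -0.06 0"

```text
time_s: 18.45
ee_pos: [0.4967, 0.1195, 0.3479]
eef_rot: [3.14, -0.0, 1.65]
force: [-3.4, -1.7, 13.4]
grip_width: 0.0176
grip_force: 59.8
```

Request:
servo_tool --pt "1 0 0 -0.01 0" --pt "1 0 0 -0.01 0" --pt "1 0 0 -0.01 0" --pt "1 0 0 -0.01 0"

```text
time_s: 18.95
ee_pos: [0.4967, 0.1195, 0.3479]
eef_rot: [3.14, -0.0, 1.65]
force: [-4.1, -1.6, 12.4]
grip_width: 0.0176
grip_force: 59.8
```

Request:
servo_tool --pt "1 0 0 -0.02 0" --pt "1 0 0 -0.02 0" --pt "1 0 0 -0.02 0" --pt "1 0 0 -0.02 0" --pt "1 0 0 -0.02 0"

```text
time_s: 19.58
ee_pos: [0.4967, 0.1194, 0.3478]
eef_rot: [3.14, -0.0, 1.65]
force: [-4.0, -1.1, 13.9]
grip_width: 0.0176
grip_force: 59.8
```

```bash
python3 - <<'E'
from h import *
F=[]
w=cam('wrist'); s=cam('scene')
for i in range(3): F.append(ctrl.get_obs()['force'])
o=ctrl.get_obs(); print(np.mean(F,0),o['ee_pos'],o['moment'])
f=lambda d,v0,u0:cv2.resize(d['image'][v0:v0+60,u0:u0+60,::-1],(400,400),interpolation=cv2.INTER_CUBIC)
cv2.imwrite('pics/m5.png',np.hstack([f(w,165,295),f(s,155,340)]))
E
```

```text
[-3.760894   -1.79874621 14.18293829] [0.49671914 0.1194623  0.34780448] [-0.47293354  1.18640775 -0.01664056]
```

View pics/m5.png

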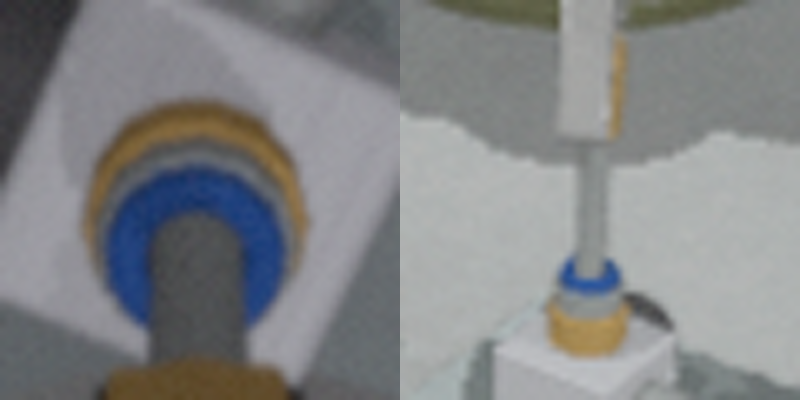

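The tube stands in the collar and the head hasn't slipped in the fingers. About 15 N total push now, so I'll press slightly more, hold, then unload.

Request:
servo_tool --pt "1 0 0 -0.02 0" --pt "1 0 0 -0.02 0" --pt "1 0 0 -0.02 0" --pt "1 0 0 -0.02 0" --pt "1 0 0 -0.02 0" --pt "1 0 0 -0.02 0"

```text
time_s: 20.42
ee_pos: [0.4967, 0.1195, 0.3477]
eef_rot: [3.14, -0.0, 1.65]
force: [-4.7, -0.8, 14.3]
grip_width: 0.0176
grip_force: 59.8
```

Request:
servo_tool --pt "1 0 0 0.03 0" --pt "1 0 0 0.05 0" --pt "1 0 0 0.05 0"

```text
time_s: 20.8
ee_pos: [0.4967, 0.1195, 0.3478]
eef_rot: [3.14, -0.0, 1.65]
force: [-2.7, -1.9, 11.0]
grip_width: 0.0177
grip_force: 59.8
```

Request:
servo_tool --pt "1 0.01 0 0.04 0" --pt "1 0.02 0 0.08 0" --pt "1 0.02 0 0.08 0"

```text
time_s: 21.18
ee_pos: [0.4969, 0.1195, 0.3479]
eef_rot: [3.141, -0.0, 1.65]
force: [-2.3, -1.2, 5.8]
grip_width: 0.0176
grip_force: 59.7
```

Request:
servo_tool --pt "1 0 0 0.03 0" --pt "1 0 0 0.05 0" --pt "1 0 0 0.05 0"

```text
time_s: 21.55
ee_pos: [0.4969, 0.1194, 0.348]
eef_rot: [-3.141, -0.0, 1.65]
force: [-0.5, -1.0, -0.2]
grip_width: 0.0176
grip_force: 59.7
```

Request:
servo_tool --pt "0.8 0 0 0 0" --pt "0.7 0 0 0 0" --pt "0.5 0 0 0 0" --pt "0.5 0 0 0 0" --pt "0.5 0 0 0 0" --pt "0.5 0 0 0 0" --pt "0.5 0 0 1 0" --pt "0.5 0 0 3 0" --pt "0.5 0 0 5 0" --pt "0.5 0 0 7 0" --pt "0.5 0 0 9 0" --pt "0.5 0 0 9 0"

```text
time_s: 23.05
ee_pos: [0.4968, 0.1194, 0.4399]
eef_rot: [3.139, -0.0, 1.65]
force: [0.2, -0.2, -0.7]
grip_width: 0.0475
grip_force: 0.0
```

```bash
python3 - <<'E'
from h import *
w=cam('wrist'); o=ctrl.get_obs(); print(o['ee_pos'],o['grip_width'])
hsv=cv2.cvtColor(w['image'],cv2.COLOR_RGB2HSV)
m=cv2.inRange(hsv,(0,150,60),(8,255,255)); n,l,st,c=cv2.connectedComponentsWithStats(m)
for i in range(1,n):
  if st[i,4]>80:
    r=cv2.minAreaRect(np.argwhere(l==i)[:,::-1].astype(np.float32)); print(st[i,4],ray(w,*r[0],.066),[ray(w,*q,.066)[:2].round(3) for q in cv2.boxPoints(r)])
m=cv2.inRange(hsv,(10,100,60),(25,255,255)); n,l,st,c=cv2.connectedComponentsWithStats(m)
for i in range(1,n):
  if st[i,4]>80: print('brass',st[i],ray(w,*c[i],.18))
# carton back panel: bright / extent from top camera not needed
E
```

```text
[0.49675017 0.11938453 0.43858372] 0.0471119200804566
659 [0.49242853 0.27241378 0.066     ] [array([0.465, 0.278]), array([0.474, 0.291]), array([0.52 , 0.266]), array([0.512, 0.253])]
brass [346  53  41  56 853] [0.52284006 0.22630489 0.18      ]
brass [620 101  20  55 224] [0.74507737 0.20729715 0.18      ]
brass [598 161  34  53 236] [0.74574493 0.15920624 0.18      ]
brass [313 188  20  27 480] [0.49575731 0.1232424  0.18      ]
brass [483 195  35  45 175] [0.65145286 0.12484253 0.18      ]
brass [580 219  37  38 168] [0.74673671 0.11106935 0.18      ]
brass [226 279  19  58 563] [0.41509257 0.00605895 0.18      ]
brass [405 279  19  58 552] [0.59710882 0.0199895  0.18      ]
brass [ 200  351  321   17 3752] [ 0.56703712 -0.0472776   0.18      ]
```

Request:
servo_tool --pt "1 -0.3 1.5 0 7" --pt "1 -0.6 3 0 15" --pt "1 -0.9 4.5 0 23" --pt "1 -1.2 6 0 31" --pt "1 -1.5 7.5 0 39" --pt "1 -1.8 9 0 47" --pt "1 -2.1 11 0 54" --pt "1 -2.5 12.5 0 57" --pt "1 -2.5 12.5 -3 57" --pt "1 -2.5 12.5 -6 57" --pt "1 -2.5 12.5 -9 57" --pt "1 -2.5 12.5 -12 57" --pt "1 -2.5 12.5 -15 57" --pt "1 -2.5 12.5 -17 57" --pt "1 -2.5 12.5 -17.9 57" --pt "1 -2.5 12.5 -17.9 57" --pt "1 -2.5 12.5 -17.9 57"

```text
time_s: 25.22
ee_pos: [0.472, 0.2445, 0.26]
eef_rot: [3.141, 0.001, 2.644]
force: [0.2, 0.7, -0.5]
grip_width: 0.0001
grip_force: 0.0
```

```bash
python3 - <<'E'
from h import *
o=ctrl.get_obs(); p=o['ee_pos'][:2]; print(o['ee_pos'],np.degrees(o['eef_rot'][2]),o['grip_width'],np.degrees(o['qpos'][5]))
A=np.array([.5416,.2466]); u=lambda t:np.array([np.cos(np.radians(t)),np.sin(np.radians(t))])
for t in [151.5,147,142,137,132,127,122,117,112,107,102,97,92,87,82,77,74,71,69,67]:
    print(t,((A+.060*u(t)+.0205*u(t+90)-p)*100).round(2),round(t-151.5,1))
E
```

```text
[0.47201767 0.24449131 0.26003332] 151.50165374189453 0.00014956414930845718 -38.06706847759416
151.5 [0.71 1.27] 0.0
147 [0.81 1.76] -4.5
142 [0.97 2.29] -9.5
137 [1.17 2.8 ] -14.5
132 [1.42 3.3 ] -19.5
127 [1.71 3.77] -24.5
122 [2.04 4.21] -29.5
117 [2.41 4.63] -34.5
112 [2.81 5.01] -39.5
107 [3.24 5.35] -44.5
102 [3.71 5.65] -49.5
97 [4.19 5.92] -54.5
92 [4.7  6.14] -59.5
87 [5.23 6.31] -64.5
82 [5.76 6.44] -69.5
77 [6.31 6.52] -74.5
74 [6.64 6.54] -77.5
71 [6.97 6.55] -80.5
69 [7.19 6.55] -82.5
67 [7.42 6.53] -84.5
```

Request:
servo_tool --pt "1 0.3 0.6 0 0" --pt "1 0.7 1.27 0 0" --pt "1 0.8 1.8 0 -4.5" --pt "1 0.97 2.3 0 -9.5" --pt "1 1.17 2.8 0 -14.5" --pt "1 1.42 3.3 0 -19.5" --pt "1 1.71 3.77 0 -24.5" --pt "1 2.04 4.2 0 -29.5" --pt "1 2.4 4.63 0 -34.5" --pt "1 2.8 5.0 0 -39.5" --pt "1 3.24 5.35 0 -44.5" --pt "1 3.7 5.65 0 -49.5" --pt "1 4.2 5.92 0 -54.5" --pt "1 4.7 6.14 0 -59.5" --pt "1 5.23 6.3 0 -64.5" --pt "1 5.76 6.44 0 -69.5" --pt "1 6.3 6.52 0 -74.5" --pt "1 6.6 6.54 0 -77.5" --pt "1 6.8 6.55 0 -79" --pt "1 6.8 6.55 0 -79"

```text
time_s: 27.72
ee_pos: [0.5399, 0.3103, 0.2593]
eef_rot: [3.141, -0.0, 1.266]
force: [-2.1, 1.2, 0.7]
grip_width: 0.0004
grip_force: 0.8
```

```bash
cat > lev.py <<'E'
from h import *
o=ctrl.get_obs(); print(o['ee_pos'],o['force'],o['moment'])
for n,z in('top',.066),('scene',.064),('wrist',.066):
    w=cam(n); m=cv2.inRange(cv2.cvtColor(w['image'],cv2.COLOR_RGB2HSV),(0,150,60),(8,255,255)); k,l,st,c=cv2.connectedComponentsWithStats(m)
    for i in range(1,k):
        q=ray(w,*c[i],z)[:2]; r=q-[.5416,.2466]
        if st[i,4]>15 and np.hypot(*r)<.12: print(n,st[i,4],q.round(4),'angle',np.degrees(np.arctan2(r[1],r[0])).round(1),np.hypot(*r).round(4))
E
python3 lev.py
```

```text
[0.53988292 0.31025367 0.25927495] [-2.1299554   1.19186699  0.70874205] [0.2374412  0.26232947 0.0991582 ]
top 26 [0.5547 0.2847] angle 71.1 0.0403
scene 138 [0.5601 0.2997] angle 70.8 0.0562
wrist 1183 [0.5612 0.306 ] angle 71.8 0.0626
```

Request:
servo_tool --pt "1 0.1 -0.02 0 -1" --pt "1 0.2 -0.04 0 -2" --pt "1 0.3 -0.06 0 -3" --pt "1 0.4 -0.08 0 -4" --pt "1 0.4 -0.08 0 -4"

```text
time_s: 28.5
ee_pos: [0.5433, 0.3096, 0.2592]
eef_rot: [-3.139, 0.0, 1.195]
force: [-9.4, 6.8, 4.0]
grip_width: 0.0006
grip_force: 5.6
```

```bash
python3 lev.py
```

```text
[0.5433012  0.3096224  0.25916109] [-9.37535412  6.82835643  4.03959061] [1.06896165 1.84876684 0.05270706]
top 26 [0.5558 0.284 ] angle 69.2 0.04
scene 137 [0.5623 0.2985] angle 68.3 0.0559
wrist 1212 [0.5638 0.3046] angle 69.0 0.0621
```

The force rose to about 12 N with the lever in line with the pipe, so it is on the end stop. Backing off and lifting clear.

Request:
servo_tool --pt "1 -0.5 0.2 0 0" --pt "1 -1.2 0.4 0 0" --pt "1 -2 0.7 0 0" --pt "1 -2.5 0.9 0 0" --pt "1 -2.5 0.9 3 0" --pt "1 -2.5 0.9 7 0" --pt "1 -2.5 0.9 12 0" --pt "1 -2.5 0.9 16 0" --pt "1 -2.5 0.9 18 0" --pt "1 -2.5 0.9 18 0" --pt "1 -2.5 0.9 18 0"

```text
time_s: 30.02
ee_pos: [0.5188, 0.3181, 0.4379]
eef_rot: [-3.141, 0.001, 1.196]
force: [-0.8, -0.2, -0.5]
grip_width: 0.0001
grip_force: 0.0
```

```bash
python3 lev.py; python3 - <<'E'
from h import *
s=cam('scene'); m=cv2.inRange(cv2.cvtColor(s['image'],cv2.COLOR_RGB2HSV),(10,80,80),(25,255,255)); k=m*0; k[120:200,355:385]=m[120:200,355:385]
n,l,st,c=cv2.connectedComponentsWithStats(k)
for i in range(1,n):
  if st[i,4]>15: print(st[i],c[i])
for z in(.086,.151,.168,.185): 
  q=(np.linalg.inv(s['W'])@[.4965,.122,z,1]); print(z,s['cx']-s['fx']*q[0]/q[2],s['cy']+s['fy']*q[1]/q[2])
E
```

```text
[0.51877969 0.31812856 0.43790745] [-0.79343502 -0.169672   -0.54518893] [-0.08565424  0.04823188 -0.01280559]
top 78 [0.5612 0.2996] angle 69.7 0.0565
scene 137 [0.5623 0.2985] angle 68.3 0.0559
wrist 466 [0.5608 0.2977] angle 69.5 0.0546
[366 157   8  19 122] [369.29508197 166.49180328]
0.086 368.24874720620437 194.12593181809078
0.151 369.24280718991355 172.91519993049548
0.168 369.51332689368974 167.14299201433093
0.185 369.7884301820568 161.27298196808007
```

```bash
python3 -c "
from station import ctrl; print(ctrl.hand_in())"
```

```text
the job is handed in; nothing more can be done
None
```

The job is handed in at about 30 s: the lance was pressed home with about 15 N total push and left standing released in the fitting. The lever was swung onto its end stop in line with the pipe, and the arm is clear. The hand-in returned no verdict, so the judged result is unknown.

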